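# Clamp a tin in the tin shaker, set its speed dial and start it

## Task

Get the tin shaker on the worktop going: turn its crank clockwise until the moving jaw holds the tin snugly against the fixed jaw, then turn the speed dial until its pointer lines up with the small steel marker tab on the dial's rim. After that push the power lever all the way up to on and finally press the start button right in. Leave the marker tab as it is set and do not disturb the jars and dishes standing around.

Things in the scene. Friction and masses are not known exactly. Their poses are not given: they have to be found in the camera images.
- shaker: Fixed tin shaker: white console 210 wide, 145 wide deck behind. Origin at worktop level, mid width, under the line where slope meets deck. Axes: x to its back, y to its left seen from the front, z up. Deck top z=52, x 0..82. Front panel slopes 38 deg from x=-67 z=0 to x=0 z=52. U=(0.788,0,0.615) points up it, N=(-0.615,0,0.788) out of it; tools work best along -N (tilted 38 deg).
- seat (a point): Point on the deck where the centre of the tin's underside stands when it is clamped (45, 12, 52 in the shaker's frame). The steel jaws are 40 wide along x and 34 high; the fixed one is on the +y side. Fixed to the shaker. (The pantry door stands open like a wall between robot and worktop, its free edge near world x=0.41 y=-0.29: keep the arm to the right of it.)
- tin: Food tin, 57.4 diameter, 72 high, 0.18 kg, standing loose on the deck between the jaws. Origin: centre of its underside, z up.
- jaw (a joint): Moving jaw on the deck, rack-driven by the crank only: 14 mm per rad of crank. 0 = fully open, grows as it slides to the shaker's +y; about 0.028 m when it clamps the tin against the fixed jaw.
- crank (a joint): Crank angle, rad, range 0 to 2.6, growing clockwise seen facing the panel; it clamps the tin at about 2.0. Axis along N through (-36.4, -70, 25.8) in the shaker's frame. Stiff: needs about 3 N at the handle and stays where left. At 0 the 30 mm arm points 0.9 rad anticlockwise from U.
- crank_grip (a point): Grip point on the crank's handle, a round black sleeve 13 in diameter that turns freely on its post, which stands along N 30 from the crank's axis; the sleeve reaches 18 beyond this point, and the crank's flat arm lies 24 below it. It moves with the crank.
- dial (a joint): Speed dial angle, rad, range 0 to 4.4, growing clockwise seen facing the panel; it stays where left (0.03 N m). At 0 its pointer points 2.2 rad anticlockwise from U. The dial is set right when it equals joint mark.
- mark (a joint): Angle of the marker tab on the dial's rim, counted just as joint dial. The tab is stiff and not to be moved.
- dial_grip (a point): Point on the dial's axis at a good height to grip. Black pointer knob on a black scale plate of 65 diameter, on the left of the panel: a grip bar 38 long, 10 wide, standing 38 high over the panel along N, with a low nose and a white line at its pointing end. The point is 30 above the panel, 8 below the bar's top.
- pointer (a point): Tip of the dial's pointing nose, 26.5 from the dial's axis. Its axes turn with the dial; its x axis is parallel to that of mark_tip when the dial is at the mark.
- mark_tip (a point): Middle of the marker tab, a steel tab 9 x 4 x 4.5 lying radially on the scale's rim, 35.5 from the dial's axis. Its axes turn with the tab.
- power (a joint): Power lever angle: 0 = off, leaning 0.45 rad down the slope; 0.9 = on, leaning 0.45 rad up the slope against its stop. Stays where left, needs 1 to 2 N at its tip.
- power_tip (a point): Tip of the power lever, a steel toggle bat 34 long, 6 to 11 thick, right of the dial, in a collar 22 in diameter and 11 high. Its pivot stands 7.5 off the panel along N, at (-40, 2, 30.5) in the shaker's frame; at mid swing it stands along N.
- start (a joint): Travel of the start button: 0 = out, 0.005 m = fully in; it springs back. Fully in takes 4 N.
- start_top (a point): Centre of the top of the round start button (grey cap 20 diameter in a black collar 36 diameter), which is pressed along -N; 18 off the panel, low on the panel between lever and crank.
- spice_jar: Bystander: spice jar with green cap, 46 diameter, 106 high, left of the shaker. Origin: centre of its underside.
- salt: Bystander: glass salt shaker with metal cap, 44 diameter, 90 high, behind and left of the shaker. Origin: centre of its underside.
- ramekin: Bystander: cream fluted ramekin, 66 diameter, 40 high, behind and left of the shaker. Origin: centre of its underside.

How it is judged:
On the way, in this order (a step that is already met when the one before it is completed fails the run):
1. the tin is clamped between the jaws (jaw within 2.5 mm of closed on it) (value of joint jaw between 0.0255 and 0.031 m and horizontal distance between tin and seat below 0.014 m and angle between tin's own z axis and vertical below 0.1 rad), for 0.2 s.
2. the dial's pointer stands at the marker tab, within 7 degrees (angle between the x axis of pointer and the x axis of mark_tip, either way round below 0.12 rad and distance between pointer and mark_tip below 0.015 m), for 0.2 s.
3. the power lever is up, at on (value of joint power above 0.75 rad), for 0.1 s.
4. the start button is pressed in (value of joint start above 0.004 m), for 0.04 s.
At the end, for the whole second after the job is handed in: the tin stands upright and still at its seat (within 14 mm), clamped by the jaw (jaw at 25.5 to 31 mm), the dial's pointer at the marker tab within 7 degrees, the power lever up at on (over 0.75 rad), and the start button released again (all of step 1 and all of step 2 and value of joint power above 0.75 rad and value of joint start below 0.0015 m and linear speed of tin below 0.02 m/s); the robot touches nothing.
It fails at once if the marker tab is shifted by over 4 mm (distance of mark_tip from where it was at the start of the episode above 0.004 m).
It fails at once if a bystander (spice jar) is moved by over 20 mm (distance of spice_jar from where it was at the start of the episode above 0.02 m).
It fails at once if a bystander (salt) is moved by over 20 mm (distance of salt from where it was at the start of the episode above 0.02 m).
It fails at once if a bystander (ramekin) is moved by over 20 mm (distance of ramekin from where it was at the start of the episode above 0.02 m).
It also fails if it takes over 53 s, if anything falls off the work surface, if the arm or the gripper's body presses on something with over 40 N, if the wrist force passes 120 N, or if a joint passes its speed limit or range.

## Robot

A 6-joint arm with a two-finger parallel gripper is mounted at the origin on a cart in front of the work surface, level with it; the furniture and walls round the work are solid. World frame = base frame: x ahead of the robot, y to its left, z up, the work surface at z = 0. Lengths are in m, angles in rad, forces in N, time in s.
With the tool pointing down it reaches from about 0.3 to 0.775 m from the base axis. Payload 14.6 kg.
Tool frame: the origin (TCP) lies midway between the tips of the shut fingers; the grasp point (between the pads) lies 19 mm behind it; z points along the fingers, y is the line along which they close (so a half turn about z gives the same grasp; the last joint's range is limited). The gripper opens to 85 mm and grips with 20 to 120 N. Pads are 22 mm wide; open, the fingers measure 114 mm over their backs; the gripper's body (76 mm by 85 mm) begins 54 mm behind the grasp point. The pads swing forward as they close: fully open they stand 13 mm farther back than shut.
Start: joints at [-1.195, 0.3, 1.521, -0, 1.321, -0.067], TCP at [0.236, -0.497, 0.231] pointing down, gripper open.
Joint ranges: [-3.03, 3.03], [-0.79, 2.21], [0.23, 2.52], [-1.04, 4.18], [0, 3.07], [-2.55, 2.55]. Speed limits (rad/s): [2.22, 2.22, 2.57, 3.14, 3.14, 3.14].

## Interface

Orientations are given as a unit quaternion [w, x, y, z].
In Python, from plant import state, read_camera, finish_job gives the robot as it stands.
- The arm moves only by the tool carry_out, never from a script. Its argument "steps" is a list of rows, each a list of 3 entries, a list of its own where there are three numbers: the shift along the tool's x, y, z each as a share of 300 mm, from -1 to 1, then the turn, a rotation vector about the tool's x, y, z each as a share of 360 degrees, from -1 to 1, then the opening, from 0 (shut) to 1 (fully open). In form: [[[tx, ty, tz], [rx, ry, rz], grip], ...]. A call has exactly 5 rows; each row is the pose to reach, as a shift and turn from the pose commanded when the call began, along the tool's axes at that moment, turning the shorter way round; what a row does not reach only later rows make up. A row lasts 1/10 s, in which the tool goes at most 50 mm and 8.59 degrees, less where a joint would pass 70% of its speed; a pose out of reach is approached as far as the arm can. A call with a number of a shift or a turn outside -1 to 1 is refused whole. A call with a gripper value outside its range is refused whole. The fingers move at their own pace and stop on an object; the grip force is fixed at half the most. Time passes only in rows, so rows that repeat a pose let the fingers close, or fill a call up. It gives the time, the measured TCP pose, the force, the opening and the grip force at its end, in the units of the state.
- state(): the state, without advancing time (a new reading comes with each control period).
- read_camera(name): name is "side" or "top"; returns a dict with "image" (400x640x3 uint8, red, green, blue), "z_map" (400x640 float32, m along the optical axis (not along the pixel's ray), 0 where there is no reading), "fx", "fy", "cx", "cy" (pixels), "R" (3x3) and "t" (3): a world point X has camera coordinates R X + t. Camera axes: x right, y down, z forward; pixel columns grow to the right and rows downward; lengths in m; the calibration is good to about 2 mm. A picture is of the moment at which its call begins.
- finish_job(): hands the job in; it is judged then, once.
The state is a dict: "t": time; "joint_positions": joint angles; "qvel": joint speeds; "joint_torque": joint torques, N m; "position": TCP position; "orientation": TCP orientation; "force": force on the tool from outside, world axes, zero at the start; "wrist_torque": the same for the moment, N m; "grip_width": finger opening in m; "grasp_force": force on a finger pad.
Only numpy, scipy, OpenCV 4.12 (cv2) and the standard library are available. Lean on these libraries where they do the work, as an engineer would, in place of code of your own. Each camera call takes 0.05 s, during which the arm holds its last target. There are 200 camera calls.

## Working session

There is one attempt and no reset: what is moved stays moved. The work goes in short steps, Python scripts to look and compute and a tool call to move; the robot and the scene stay as the last step left them, time stands still between calls to the robot, and variables do not carry over. Pictures are saved under pics/ and viewed, at most 10 in all, crops included, and the job is handed in when it is done.

Besides the shell and the picture viewer there is one more tool, called after "Call:" by a JSON object that holds its "op" and its "data". carry_out: Moves the arm, as the interface text tells. Its arguments: {"type":"object","properties":{"steps":{"type":"array"}},"required":["steps"]}

```bash
mkdir -p pics
python3 - <<'E'
from plant import *
import cv2,numpy as np,pickle
s=state();print(s['t'],s['position'],s['orientation'],s['force'])
for n in('top','side'):
    c=read_camera(n);cv2.imwrite(f'pics/{n}0.png',c['image'][:,:,::-1]);pickle.dump(c,open(f'{n}0.pkl','wb'));print(n,c['fx'],c['cx'],c['cy'],c['R'],c['t'])
E
```

```text
0.0 [ 0.23557176 -0.49673666  0.2307183 ] [-5.79124359e-04  9.75593336e-01  2.19584383e-01 -7.36900949e-05] [ 0.21258906  0.46347621 -0.44667855]
top 476.0683723195117 327.089207432138 193.72321769222697 [[-0.01250471 -0.99972859  0.01965649]
 [-0.99718905  0.01101576 -0.07411248]
 [ 0.07387584 -0.02052799 -0.99705615]] [-0.45686947  0.57812998  0.88641468]
side 470.7413105297529 316.0928893873065 196.99793531478133 [[ 0.910979   -0.41233609 -0.00980914]
 [-0.15884303 -0.32878726 -0.93094996]
 [ 0.38063915  0.84963397 -0.36501501]] [-0.71160947  0.02341222  1.05377243]
```

View pics/top0.png

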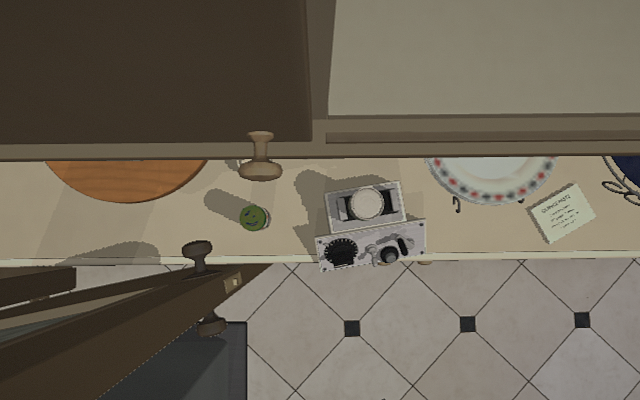

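View pics/side0.png

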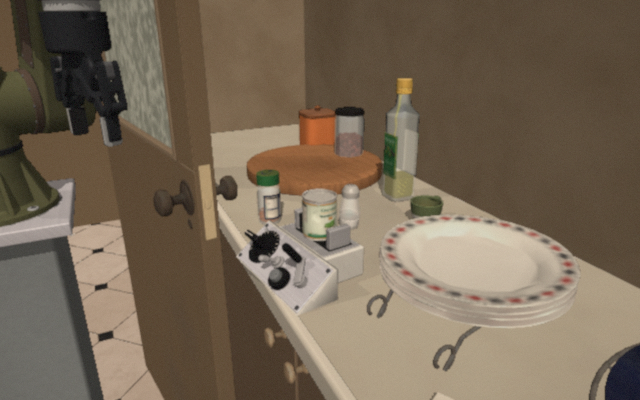

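The top view shows the shaker at about (370,225), below an overhead cabinet; the dial is at (341,252) and the crank on the right. The side view shows the panel at (285,270) and the green jar left of it. I'll enlarge both.

```bash
cat > h.py <<'E'
import numpy as np,cv2,pickle
def ray(c,u,v,z):
    p=np.array([(u-c['cx'])/c['fx']*z,(v-c['cy'])/c['fy']*z,z]);return c['R'].T@(p-c['t'])
def px(c,X):
    p=c['R']@np.asarray(X)+c['t'];return np.array([c['fx']*p[0]/p[2]+c['cx'],c['fy']*p[1]/p[2]+c['cy']])
def cloud(c):
    v,u=np.mgrid[:400,:640];z=c['z_map'];P=np.stack([(u-c['cx'])/c['fx']*z,(v-c['cy'])/c['fy']*z,z],-1)
    return (P-c['t'])@c['R']
E
python3 - <<'E'
from h import *
t=pickle.load(open('top0.pkl','rb'));s=pickle.load(open('side0.pkl','rb'))
a=cv2.resize(t['image'][170:280,305:440],None,fx=5.5,fy=5.5,interpolation=cv2.INTER_CUBIC)[:,:,::-1]
b=cv2.resize(s['image'][180:320,225:375],None,fx=4.2,fy=4.2,interpolation=cv2.INTER_CUBIC)[:,:,::-1]
cv2.imwrite('pics/ta.png',a[:600,:800]);cv2.imwrite('pics/sa.png',b[:600])
C=cloud(t)
for u,v in[(331,190),(400,180),(321,237),(426,222),(425,257),(320,271),(366,202),(250,218),(260,130),(250,170),(240,282),(200,155),(315,130)]:print(u,v,C[v,u].round(4))
E
```

```text
331 190 [ 0.5821 -0.472  -0.0019]
400 180 [ 6.002e-01 -6.089e-01  6.000e-04]
321 237 [ 0.4906 -0.4509  0.0493]
426 222 [ 0.5166 -0.6586 -0.0007]
425 257 [ 0.4482 -0.6543  0.0009]
320 271 [ 0.344  -0.452  -0.9184]
366 202 [ 0.5507 -0.5284  0.1203]
250 218 [ 0.526  -0.3274  0.1044]
260 130 [ 0.5835 -0.4005  0.5657]
250 170 [ 0.5515 -0.3932  0.5694]
240 282 [ 0.4036 -0.2912 -0.0127]
200 155 [ 0.5732 -0.3396  0.5083]
315 130 [ 0.5951 -0.4435  0.5088]
```

View pics/ta.png

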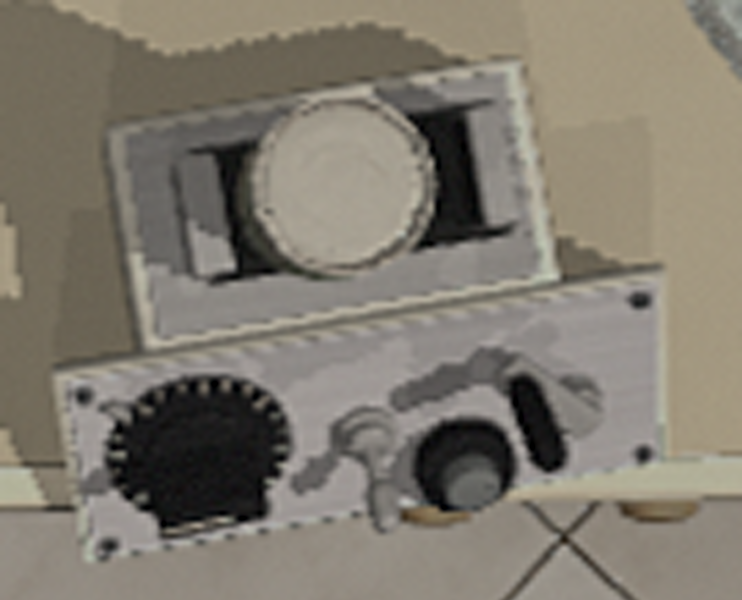

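View pics/sa.png

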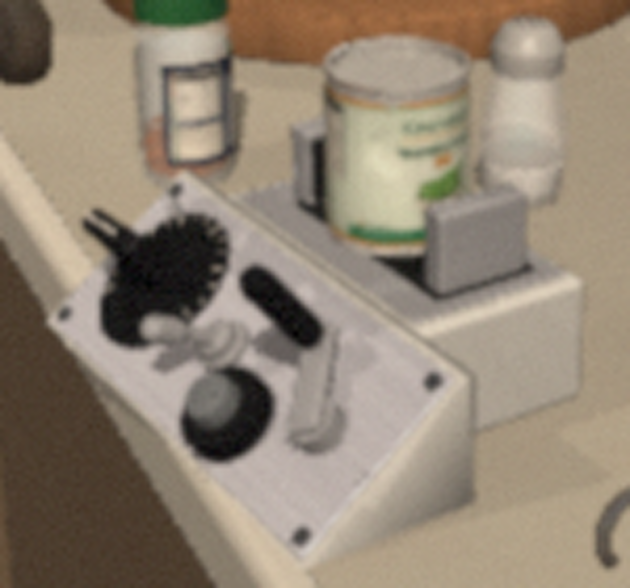

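The top crop gives the panel corners, and the marker tab at about crop (115,410), upper left of the dial. The pointer's white line is near (200,530). The side crop shows the two knob fins at (100,230) and the black crank sleeve at (280,305). Next I'll fit the shaker's pose from the corners and rectify the panel.

```bash
cat >> h.py <<'E'
def S2W(p,q):
    x,y,th=q[:3];c,s=np.cos(th),np.sin(th);p=np.asarray(p,float)
    return np.stack([x+c*p[...,0]-s*p[...,1],y+s*p[...,0]+c*p[...,1],p[...,2]],-1)
def W2S(P,q):
    x,y,th=q[:3];c,s=np.cos(th),np.sin(th);d=P-np.array([x,y,0])
    return np.stack([c*d[...,0]+s*d[...,1],-s*d[...,0]+c*d[...,1],d[...,2]],-1)
U=np.array([.788,0,.615]);N=np.array([-.615,0,.788]);Y=np.array([0,1.,0])
E
python3 - <<'E'
from h import *
from scipy.optimize import least_squares
t=pickle.load(open('top0.pkl','rb'));s=pickle.load(open('side0.pkl','rb'))
top=[((0,.105,.052),(315,238.2)),((0,-.105,.052),(425,219.1)),((-.067,.105,0),(320.5,272.2)),((.082,.0725,.052),(325,193.3)),((.082,-.0725,.052),(399.9,181.3))]
sd=[((0,.105,.052),(268.6,221)),((-.067,.105,0),(236.4,256.2)),((0,-.105,.052),(336.4,269.3)),((-.067,-.105,0),(297.6,312.9)),((.082,-.0725,.052),(363.1,247.4))]
def f(q): return np.concatenate([px(t,S2W(p,q))-u for p,u in top]+[px(s,S2W(p,q)+np.r_[q[3:5],q[5]])-u for p,u in sd]+[q[3:]*300])
r=least_squares(f,[.49,-.55,-.1,0,0,0]);q=r.x;print(q.round(4));print(f(q).reshape(-1)[:20].reshape(-1,2).round(1).tolist())
# tops only
for name,sel in(('top',[0]),('side',[1])):
    g=lambda w:f(np.r_[w,0,0,0])[:10] if name=='top' else f(np.r_[w,0,0,0])[10:20]
    print(name,least_squares(g,[.49,-.55,-.1]).x.round(4))
np.save('q.npy',q)
# depth check in the panel / deck
for n,c in(('top',t),('side',s)):
    P=W2S(cloud(c),q);
    m=(abs(P[...,1])<.06)&(P[...,0]>.005)&(P[...,0]<.08)&(abs(P[...,2]-.052)<.006);print(n,'deck z',np.median(P[m][:,2]))
    a=(P-[0,0,.052])@U;h=(P-[0,0,.052])@N;b=P[...,1]
    m=(a<-.003)&(a>-.082)&(abs(b)<.1)&(abs(h)<.005);print('panel h',np.median(h[m]))
    for nm,lo in(('high>.025',.025),):
        m=(a<.0)&(a>-.1)&(abs(b)<.1)&(h>lo)&(h<.08)
        v,u=np.nonzero(m);o=np.c_[u,v,np.round(1e3*np.c_[a[m],b[m],h[m]])].astype(int)
        print(n,nm,len(o)); print(o[::max(1,len(o)//30)].tolist())
    m=(P[...,2]>.115)&(P[...,2]<.135)&(abs(P[...,1])<.06)&(P[...,0]>0)&(P[...,0]<.09)
    v,u=np.nonzero(m);print('tin top',P[m].mean(0),P[m].min(0),P[m].max(0))
# rectified: a in [-.09,.005], b from .11 to -.11 , 3.5 px/mm
k=3.5;W=int(220*k);H=int(85*k)
out=[]
for c,off in((t,np.zeros(3)),(s,q[3:6])):
    jj,ii=np.meshgrid(np.arange(W),np.arange(H))
    p=np.array([0,0,.052])+(-(ii/k)*1e-3)[...,None]*U+(.11-jj/k*1e-3)[...,None]*Y
    X=S2W(p,q)+off;Z=X@c['R'].T+c['t'];mx=(c['fx']*Z[...,0]/Z[...,2]+c['cx']).astype('f4');my=(c['fy']*Z[...,1]/Z[...,2]+c['cy']).astype('f4')
    out.append(cv2.remap(c['image'],mx,my,cv2.INTER_CUBIC)[:,:,::-1])
im=np.clip(np.vstack(out).astype(float)*1.5,0,255).astype('u1')
cv2.imwrite('pics/rect.png',im);print(im.shape)
E
```

```text
[ 0.5034 -0.5422  0.1567  0.0021  0.003  -0.0023]
[[-0.7, 0.9], [0.6, 0.8], [-0.3, 0.4], [-0.8, -0.8], [0.7, -1.7], [-0.6, -0.5], [-0.4, -0.2], [-0.9, -0.1], [-0.4, 1.6], [2.3, -1.3]]
top [ 0.5033 -0.5423  0.1562]
side [ 0.5043 -0.5421  0.1552]
top deck z 0.05305719461369093
panel h 0.0005410241533001626
top high>.025 320
[[401, 240, -16, -51, 26], [399, 242, -18, -47, 28], [403, 243, -17, -53, 33], [399, 245, -21, -46, 33], [402, 246, -15, -49, 43], [404, 247, -15, -51, 47], [407, 248, -19, -57, 47], [402, 250, -18, -47, 51], [405, 251, -16, -51, 57], [407, 252, -19, -54, 57], [404, 254, -22, -48, 58], [351, 256, -32, 44, 28], [344, 258, -35, 57, 26], [374, 258, -48, 1, 26], [345, 259, -33, 56, 31], [373, 259, -49, 3, 26], [339, 260, -35, 67, 29], [349, 260, -33, 49, 36], [377, 260, -51, -4, 29], [341, 261, -35, 63, 33], [351, 261, -35, 46, 38], [334, 262, -37, 76, 30], [344, 262, -36, 58, 36], [372, 262, -52, 6, 31], [338, 263, -34, 70, 37], [348, 263, -38, 51, 37], [375, 263, -52, 2, 35], [341, 264, -38, 64, 38], [351, 264, -42, 46, 38], [339, 265, -40, 68, 37], [374, 265, -56, 4,
[... 475 characters left out ...]
30], [258, 242, -42, 40, 30], [287, 243, -18, -54, 59], [284, 245, -23, -51, 58], [286, 246, -22, -57, 59], [287, 247, -22, -57, 56], [288, 248, -22, -59, 55], [288, 249, -23, -58, 53], [288, 250, -24, -58, 51], [288, 251, -25, -55, 48], [288, 252, -26, -56, 48], [288, 253, -27, -56, 47], [262, 254, -53, 3, 36], [299, 254, -17, -56, 29], [292, 255, -25, -55, 37], [262, 256, -55, -2, 38], [295, 256, -23, -57, 33], [265, 257, -53, -5, 34], [298, 257, -21, -57, 27], [269, 258, -50, -4, 26], [262, 259, -58, -4, 35], [260, 260, -61, -2, 35], [263, 261, -60, -2, 30]]
tin top [ 0.04282677 -0.00018227  0.12153201] [ 0.0163678  -0.02689045  0.11510369] [0.07414366 0.03248022 0.12625696]
(594, 770, 3)
```

View pics/rect.png

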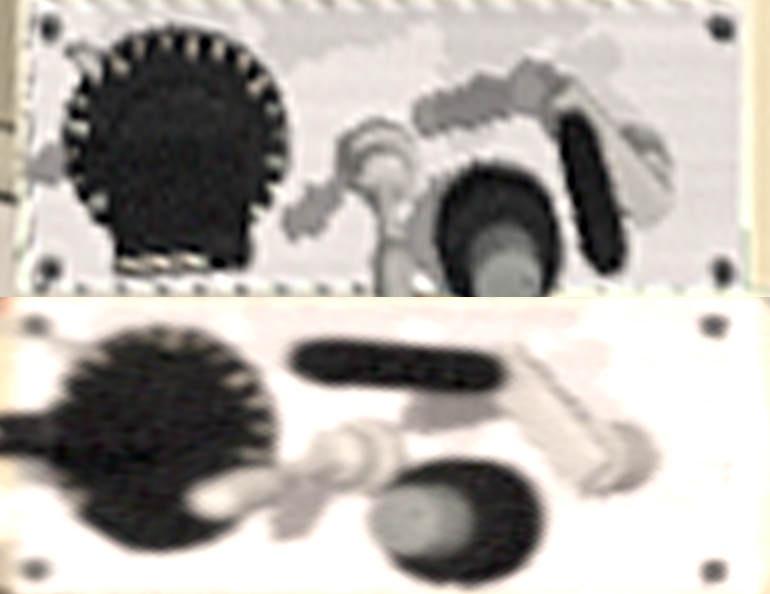

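The rectified panel (3.5 px/mm) shows the dial centre near (176,140) in the top half, the tab at (80,58), and the pointer line towards the left (120–205,262). Next I'll measure the details in panel coordinates, plus the door.

```bash
cat >> h.py <<'E'
Q=np.array([.5035,-.5423,.156]);DZ=.001
def panel(c,off=0):
    P=W2S(cloud(c)-[0,0,DZ]-off,Q);return P,np.stack([(P-[0,0,.052])@U,P[...,1],(P-[0,0,.052])@N],-1)*1e3
E
python3 - <<'E'
from h import *
t=pickle.load(open('top0.pkl','rb'));s=pickle.load(open('side0.pkl','rb'))
for n,c in(('top',t),('side',s)):
    P,A=panel(c);I=c['image'].astype(int).sum(-1)
    def box(a0,a1,b0,b1,h0,h1):
        return (A[...,0]>a0)&(A[...,0]<a1)&(A[...,1]>b0)&(A[...,1]<b1)&(A[...,2]>h0)&(A[...,2]<h1)
    print(n)
    m=box(-45,0,-80,-35,50,66);print('handle top',m.sum(),A[m].mean(0),A[m].max(0),A[m].min(0))
    m=box(-85,-25,-50,-5,8,26);print('button',m.sum(),np.median(A[m],0),A[m].max(0),A[m].min(0))
    g=m&(I>220);print('  grey cap',g.sum(),A[g].mean(0),A[g].min(0),A[g].max(0))
    m=box(-75,-5,30,95,33,44);X=A[m][:,:2];cc=X.mean(0);w,v=np.linalg.eigh(np.cov((X-cc).T));print('bar',m.sum(),cc,X.min(0),X.max(0),'dir',v[:,1],np.sqrt(w))
    m=box(-75,-5,20,99,1.5,8)&(I<200);X=A[m];print('plate',m.sum(),X.min(0),X.max(0),np.median(X,0))
    m=box(-35,-5,78,100,-3,12)
    if n=='top':
        for v in range(240,252):print([(u,I[v,u],*A[v,u].round(0).astype(int)) for u in range(321,331)])
C=cloud(s)
for u,v in[(205,60),(205,150),(200,220),(170,150),(140,60),(120,150),(150,300),(215,200),(225,187),(180,200)]:print('door',u,v,C[v,u].round(3))
E
```

```text
top
handle top 41 [-20.10517371 -50.64010406  53.93342303] [-14.57975891 -44.25855555  56.96081928] [-26.29083425 -56.57225643  50.13322193]
button 216 [-57.27962169 -30.60636164  12.20705941] [-43.55543811 -14.18713264  24.63494082] [-77.60630834 -49.21031521   8.10465644]
  grey cap 67 [-61.58824831 -33.3702939   19.03435786] [-75.59370828 -49.21031521   9.4912376 ] [-52.26270427 -23.46286827  24.63494082]
bar 102 [-38.17674124  58.98308922] [-44.61910629  40.37049612] [-32.64924612  77.70634448] dir [-0.0643649   0.99792643] [ 3.12468714 11.03537611]
plate 188 [-64.20006704  33.19490262   1.53970543] [-6.73518789 90.43480014  7.93240784] [-29.25506304  62.59870195   3.88680857]
[(321, np.int64(375), np.int64(-4), np.int64(93), np.int64(2)), (322, np.int64(479), np.int64(-5), np.int64(91), np.int64(1)), (323, np.int64(465), np.int64(-7), np.int64(90), np.int64(-2)), (324, np.int64(458), np.int64(-7), np.int64(88), np.int64(-1)), (325, np.int64(461), np.int64(-6), np.int64(86), np.int64(0)), (326, np.int64(465), np.int64(-8), np.int64(84), np.int64(-1)), (327, np.int64(455), np.int6
[... 7621 characters left out ...]
382 -42.99199646   8.23393477] [-41.30236621  -5.04697637  25.96398068]
bar 96 [-39.88612516  54.39490723] [-45.52933519  38.28571293] [-34.25867942  74.61841954] dir [-0.06555021  0.99784927] [ 2.97590501 11.79039377]
plate 413 [-71.08975894  27.07414548   1.51420085] [-11.32489716  90.27805096   7.98931206] [-41.08519524  54.52466899   3.1335734 ]
door 205 60 [0.592 0.497 0.252]
door 205 150 [ 0.416 -0.29   0.154]
door 200 220 [ 0.391 -0.294  0.012]
door 170 150 [ 0.366 -0.16   0.128]
door 140 60 [0.345 0.019 0.301]
door 120 150 [0.275 0.302 0.023]
door 150 300 [ 0.288  0.233 -0.466]
door 215 200 [ 0.427 -0.286  0.047]
door 225 187 [ 0.46  -0.239  0.054]
door 180 200 [ 0.363 -0.252  0.046]
```

```bash
cat >> h.py <<'E'
from scipy.spatial.transform import Rotation as Ro
RZ=Ro.from_euler('z',.156)
B=RZ*Ro.from_matrix(np.c_[U/np.linalg.norm(U),-Y,-N/np.linalg.norm(N)])
def world(a,b,h): # mm in panel -> world TCP
    return S2W((np.array([0,0,52.])+a*U+b*Y+h*N)*1e-3,Q)+[0,0,DZ]
def go(a,b,h,psi=0,cur=None):
    from plant import state
    s=state();p=s['position'];w=s['orientation'];R=Ro.from_quat([*w[1:],w[0]])
    if cur is not None: p=world(*cur[:3]);R=B*Ro.from_euler('z',cur[3])
    T=B*Ro.from_euler('z',psi)
    d=R.inv().apply(world(a,b,h)-p)/.3; r=(R.inv()*T).as_rotvec()/(2*np.pi)
    print((a,b,h,psi),d.round(4).tolist(),r.round(4).tolist(),'mm',np.linalg.norm(d*300).round(),'deg',np.linalg.norm(r*360).round(1))
def where():
    from plant import state
    s=state();p=W2S(s['position']-[0,0,DZ],Q)*1e3-[0,0,52];w=s['orientation']
    e=(B.inv()*Ro.from_quat([*w[1:],w[0]])).as_rotvec()
    print('t',round(s['t'],2),'abh',(p@U).round(1),p[1].round(1),(p@N).round(1),'rot',e.round(3),'F tool',B.inv().apply(s['force']).round(1),'grip',round(s['grip_width'],4),s['grasp_force'],'q',np.round(s['joint_positions'],2))
E
python3 - <<'E'
from h import *
where();go(-21,-51.6,95)
E
```

```text
t 0.1 abh -93.6 86.6 298.5 rot [ 0.096 -0.658 -0.276] F tool [-0.1  0.1  0. ] grip 0.0855 0.0 q [-1.19  0.3   1.52  0.    1.32 -0.07]
(-21, -51.6, 95, 0) [0.4535, 0.6145, 0.3856] [-0.0153, 0.1047, 0.0439] mm 257.0 deg 41.3
```

Call:
{"op": "carry_out", "data": {"steps": [[[0.4535, 0.6145, 0.3856], [-0.0153, 0.1047, 0.0439], 0.5], [[0.4535, 0.6145, 0.3856], [-0.0153, 0.1047, 0.0439], 0.5], [[0.4535, 0.6145, 0.3856], [-0.0153, 0.1047, 0.0439], 0.5], [[0.4535, 0.6145, 0.3856], [-0.0153, 0.1047, 0.0439], 0.5], [[0.4535, 0.6145, 0.3856], [-0.0153, 0.1047, 0.0439], 0.5]]}}

```text
t: 0.6
position: [0.433, -0.6036, 0.1174]
orientation: [-0.025, 0.942, 0.072, 0.327]
force: [1.3, -0.1, 0.0]
grip_width: 0.0431
grasp_force: 0.0
```

Run:
```python
from h import *
where();go(-21,-51.6,95)
```

```text
t 0.6 abh -22.8 -49.6 99.4 rot [-0.002  0.005  0.003] F tool [1.  0.3 0.8] grip 0.0431 0.0 q [-1.2   0.76  1.22  0.74  1.12 -0.1 ]
(-21, -51.6, 95, 0) [0.0061, 0.0065, 0.015] [0.0004, -0.0008, -0.0005] mm 5.0 deg 0.4
```

Call:
{"op": "carry_out", "data": {"steps": [[[0, 0, 0.05], [0, 0, 0], 0.5], [[0, 0, 0.1], [0, 0, 0], 0.5], [[0, 0, 0.1], [0, 0, 0], 0.5], [[0, 0, 0.1], [0, 0, 0], 0.5], [[0, 0, 0.1], [0, 0, 0], 0.5]]}}

```text
t: 1.1
position: [0.4504, -0.6, 0.0971]
orientation: [-0.024, 0.943, 0.074, 0.325]
force: [0.1, -0.2, 0.6]
grip_width: 0.0424
grasp_force: 0.0
```

Run:
```python
from h import *
from plant import read_camera
where();go(-21,-51.6,22)
s=read_camera('side');t=read_camera('top')
a=cv2.resize(s['image'][150:310,225:385],None,fx=2.5,fy=2.5,interpolation=cv2.INTER_CUBIC)
b=cv2.resize(t['image'][180:290,320:440],(400,400),interpolation=cv2.INTER_CUBIC)
cv2.imwrite('pics/c1.png',np.hstack([a,b])[:,:,::-1])
```

```text
t 1.1 abh -21.3 -48.7 72.6 rot [-0.003  0.    -0.002] F tool [ 0.5  0.3 -0.4] grip 0.0424 0.0 q [-1.17  0.8   1.21  0.74  1.08 -0.11]
(-21, -51.6, 22, 0) [0.001, 0.009, 0.1687] [0.0005, -0.0, 0.0004] mm 51.0 deg 0.2
```

View pics/c1.png

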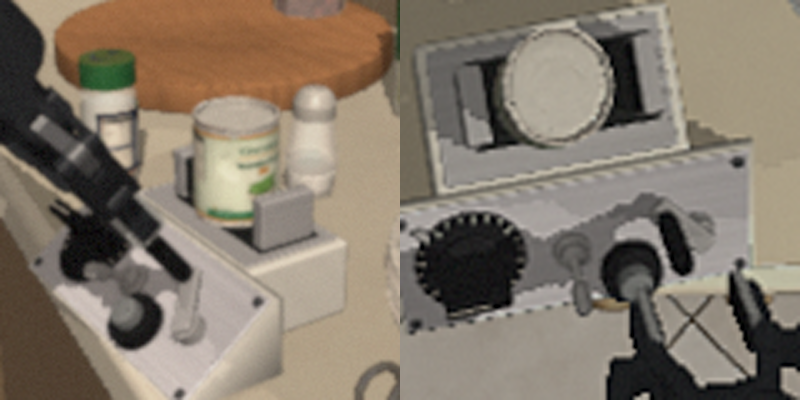

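The gripper straddles the sleeve, with fingers at about (650,300) and (745,280) and the sleeve tip at (683,270). I'll descend and then close.

Call:
{"op": "carry_out", "data": {"steps": [[[0, 0, 0.08], [0, 0, 0], 0.5], [[0, 0, 0.168], [0, 0, 0], 0.5], [[0, 0, 0.168], [0, 0, 0], 0.5], [[0, 0, 0.168], [0, 0, 0], 0], [[0, 0, 0.168], [0, 0, 0], 0]]}}

```text
t: 1.7
position: [0.4807, -0.5958, 0.0569]
orientation: [-0.024, 0.943, 0.074, 0.325]
force: [1.9, -7.8, -3.0]
grip_width: 0.0145
grasp_force: 4.3
```

Call:
{"op": "carry_out", "data": {"steps": [[[0, 0, 0], [0, 0, 0], 0], [[0, 0, 0], [0, 0, 0], 0], [[0, 0, 0], [0, 0, 0], 0], [[0, 0, 0], [0, 0, 0], 0], [[0, 0, 0], [0, 0, 0], 0]]}}

```text
t: 2.2
position: [0.4806, -0.596, 0.0568]
orientation: [-0.024, 0.943, 0.074, 0.325]
force: [-6.1, -1.7, 6.0]
grip_width: 0.0111
grasp_force: 59.1
```

Run:
```python
from h import *
where()
```

```text
t 2.2 abh -22.0 -49.5 22.0 rot [-0.003  0.    -0.001] F tool [-1.3  0.8 -8.6] grip 0.0111 59.12567989435047 q [-1.13  0.87  1.19  0.76  1.02 -0.11]
```

Call:
{"op": "carry_out", "data": {"steps": [[[0.0132, 0.0187, 0], [0, 0, 0], 0], [[0.0235, 0.0468, 0], [0, 0, 0], 0], [[0.025, 0.0767, 0], [0, 0, 0], 0], [[0.0194, 0.101, 0], [0, 0, 0], 0], [[0.008, 0.123, 0], [0, 0, 0], 0]]}}

```text
t: 2.7
position: [0.4897, -0.6318, 0.0598]
orientation: [-0.024, 0.942, 0.074, 0.326]
force: [0.9, 0.7, 9.5]
grip_width: 0.0114
grasp_force: 59.0
```

Run:
```python
from h import *
where()
```

```text
t 2.7 abh -17.5 -86.3 22.2 rot [-0.003  0.003 -0.003] F tool [ 6.6 -0.5 -6.8] grip 0.0114 58.97626056801528 q [-1.14  0.94  1.04  0.74  1.08 -0.06]
```

Call:
{"op": "carry_out", "data": {"steps": [[[-0.0129, 0.0153, 0], [0, 0, 0], 0], [[-0.0244, 0.0249, 0], [0, 0, 0], 0], [[-0.0354, 0.0317, 0], [0, 0, 0], 0], [[-0.0354, 0.0317, 0], [0, 0, 0], 0], [[-0.0354, 0.0317, 0], [0, 0, 0], 0]]}}

```text
t: 3.2
position: [0.4825, -0.6436, 0.0531]
orientation: [-0.022, 0.942, 0.074, 0.326]
force: [4.1, -9.2, 6.4]
grip_width: 0.011
grasp_force: 58.7
```

Run:
```python
from h import *
from plant import read_camera
where()
t=read_camera('top')
P=W2S(cloud(t)-[0,0,DZ],Q)*1e3
# jaw tops z~86, tin top z~124
m=(abs(P[...,2]-86)<3)&(P[...,0]>5)&(P[...,0]<80)&(abs(P[...,1])<75)
y=np.sort(P[m][:,1]);print('jaw tops y pct',np.percentile(y[y<10],[2,50,98]),np.percentile(y[y>10],[2,50,98]))
m=(abs(P[...,2]-124)<5)&(P[...,0]>5)&(P[...,0]<85)&(abs(P[...,1])<60);print('tin',np.median(P[m],0),P[m].min(0),P[m].max(0))
```

```text
t 3.2 abh -28.7 -96.8 22.5 rot [-0.007  0.002 -0.002] F tool [ 6.   9.7 -3.4] grip 0.011 58.668718985281885 q [-1.16  0.97  1.01  0.74  1.09 -0.07]
jaw tops y pct [-29.61101343 -25.56216725 -19.54554538] [33.33673122 46.70092891 53.46438076]
tin [ 47.11285345  10.93108354 120.45221549] [ 18.67053769 -17.67750684 119.00753451] [ 74.43945902  38.70089421 125.35104433]
```

Call:
{"op": "carry_out", "data": {"steps": [[[-0.005, 0.0025, 0], [0, 0, 0], 0], [[-0.0109, 0.005, 0], [0, 0, 0], 0], [[-0.0109, 0.005, 0], [0, 0, 0], 0], [[-0.0109, 0.005, 0], [0, 0, 0], 0], [[-0.0109, 0.005, 0], [0, 0, 0], 0]]}}

```text
t: 3.75
position: [0.4808, -0.6451, 0.0515]
orientation: [-0.022, 0.942, 0.074, 0.326]
force: [6.4, -6.5, 8.4]
grip_width: 0.0113
grasp_force: 58.7
```

Run:
```python
from h import *
from plant import read_camera
where()
t=read_camera('top')
P=W2S(cloud(t)-[0,0,DZ],Q)*1e3
m=(abs(P[...,2]-86)<3)&(P[...,0]>5)&(P[...,0]<80)&(abs(P[...,1])<75)
y=np.sort(P[m][:,1]);print('jaw tops y pct',np.percentile(y[y<10],[2,50,98]),np.percentile(y[y>10],[2,50,98]))
m=(abs(P[...,2]-124)<5)&(P[...,0]>5)&(P[...,0]<85)&(abs(P[...,1])<60);print('tin',np.median(P[m],0),P[m].min(0),P[m].max(0))
```

```text
t 3.75 abh -31.1 -98.0 22.5 rot [-0.006  0.003 -0.003] F tool [ 9.4  7.4 -3.3] grip 0.0113 58.678092802874744 q [-1.16  0.97  1.01  0.74  1.09 -0.08]
jaw tops y pct [-28.73210068 -24.48261429 -17.77664128] [39.39880071 46.51874539 53.37678976]
tin [ 46.2352479   11.72130914 120.56880968] [ 18.67428944 -16.65564128 119.00020364] [ 74.37540925  39.07541873 125.76555766]
```

Call:
{"op": "carry_out", "data": {"steps": [[[0, 0, 0], [0, 0, 0], 0.4], [[0, 0, 0], [0, 0, 0], 0.4], [[0, 0, 0], [0, 0, 0], 0.4], [[0, 0, -0.12], [0, 0, 0], 0.4], [[0, 0, -0.25], [0, 0, 0], 0.4]]}}

```text
t: 4.3
position: [0.4338, -0.6495, 0.1062]
orientation: [-0.027, 0.943, 0.074, 0.324]
force: [0.3, -0.2, -0.1]
grip_width: 0.0344
grasp_force: 0.0
```

Run:
```python
from h import *
from plant import read_camera
where()
t=read_camera('top')
P,A=panel(t);P=P*1e3
m=(abs(P[...,2]-86)<3)&(P[...,0]>5)&(P[...,0]<80)&(abs(P[...,1])<75)
y=np.sort(P[m][:,1]);print('jaw tops y pct',np.percentile(y[y<10],[2,50,98]),np.percentile(y[y>10],[2,50,98]))
m=(abs(P[...,2]-124)<5)&(P[...,0]>5)&(P[...,0]<85)&(abs(P[...,1])<60);print('tin',np.median(P[m],0))
go(-39,60,75,-np.pi/2);go(-39,60,75,-np.pi/2+.06)
```

```text
t 4.3 abh -34.7 -95.1 94.5 rot [ 0.003 -0.001  0.   ] F tool [0.2 0.2 0.2] grip 0.0344 0.0 q [-1.22  0.87  1.05  0.71  1.18 -0.08]
jaw tops y pct [-29.01899924 -24.37764017 -18.62408587] [38.76621647 46.62462282 53.35819337]
tin [ 46.54356524  11.98387256 120.54282004]
(-39, 60, 75, -1.5707963267948966) [-0.019, -0.528, 0.0894] [0.0009, 0.0007, -0.2496] mm 161.0 deg 89.9
(-39, 60, 75, -1.5107963267948965) [-0.019, -0.528, 0.0894] [0.0009, 0.0007, -0.2401] mm 161.0 deg 86.4
```

Call:
{"op": "carry_out", "data": {"steps": [[[-0.019, -0.53, 0.06], [0, 0, -0.26], 0.5], [[-0.019, -0.53, 0.06], [0, 0, -0.26], 0.5], [[-0.019, -0.53, 0.06], [0, 0, -0.26], 0.5], [[-0.019, -0.53, 0.06], [0, 0, -0.26], 0.5], [[-0.019, -0.53, 0.06], [0, 0, -0.26], 0.5]]}}

```text
t: 4.85
position: [0.4158, -0.4903, 0.0892]
orientation: [0.095, 0.85, 0.414, 0.311]
force: [-0.2, 0.1, 0.9]
grip_width: 0.0427
grasp_force: 0.0
```

Run:
```python
from h import *
where();go(-39,60,75,-1.636)
```

```text
t 4.85 abh -39.6 65.0 76.9 rot [ 0.001  0.    -0.749] F tool [ 0.4 -0.1 -0.8] grip 0.0427 0.0 q [-1.15  0.59  1.6   0.82  0.95 -0.98]
(-39, 60, 75, -1.636) [-0.0097, 0.0138, 0.0064] [-0.0001, -0.0001, -0.1411] mm 5.0 deg 50.8
```

Call:
{"op": "carry_out", "data": {"steps": [[[-0.0097, 0.0138, 0.0064], [0, 0, -0.1411], 0.5], [[-0.0097, 0.0138, 0.0064], [0, 0, -0.1411], 0.5], [[-0.0097, 0.0138, 0.0064], [0, 0, -0.1411], 0.5], [[-0.0097, 0.0138, 0.0064], [0, 0, -0.1411], 0.5], [[-0.0097, 0.0138, 0.0064], [0, 0, -0.1411], 0.5]]}}

```text
t: 5.35
position: [0.4183, -0.4971, 0.0881]
orientation: [0.203, 0.64, 0.696, 0.254]
force: [-0.0, -0.3, -0.5]
grip_width: 0.043
grasp_force: 0.0
```

Call:
{"op": "carry_out", "data": {"steps": [[[0, 0, 0], [0, 0, -0.02], 0.5], [[0, 0, 0], [0, 0, -0.02], 0.5], [[0, 0, 0], [0, 0, -0.02], 0.5], [[0, 0, 0], [0, 0, -0.02], 0.5], [[0, 0, 0], [0, 0, -0.02], 0.5]]}}

```text
t: 5.85
position: [0.4184, -0.4973, 0.0883]
orientation: [0.217, 0.598, 0.733, 0.242]
force: [-0.5, 0.8, -0.1]
grip_width: 0.0427
grasp_force: 0.0
```

Run:
```python
from h import *
from plant import read_camera
where();go(-39,60,11,-1.636)
s=read_camera('side');t=read_camera('top')
a=cv2.resize(s['image'][180:300,215:335],(400,400),interpolation=cv2.INTER_CUBIC)
b=cv2.resize(t['image'][200:300,305:405],(400,400),interpolation=cv2.INTER_CUBIC)
cv2.imwrite('pics/c2.png',np.clip(np.hstack([a,b])[:,:,::-1]*1.4,0,255).astype('u1'))
```

```text
t 5.85 abh -39.0 57.7 75.3 rot [-1.000e-03 -1.000e-03 -1.617e+00] F tool [-0.3 -0.9 -0.1] grip 0.0427 0.0 q [-1.16  0.6   1.57  0.82  0.95 -1.85]
(-39, 60, 11, -1.636) [0.0078, 0.0006, 0.2144] [-0.0, 0.0001, -0.003] mm 64.0 deg 1.1
```

View pics/c2.png

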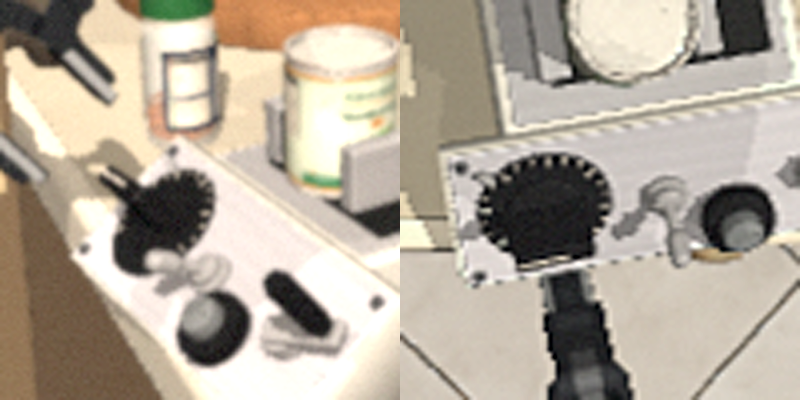

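The side view shows the knob bar with its white line at (115,185); the fingers at (95,90) and (25,165) straddle its axis. In the top view the gripper is lined up below the knob at (570,290). I'll descend and grip.

Call:
{"op": "carry_out", "data": {"steps": [[[0.0078, 0, 0.1], [0, 0, -0.003], 0.5], [[0.0078, 0, 0.214], [0, 0, -0.003], 0.5], [[0.0078, 0, 0.214], [0, 0, -0.003], 0.5], [[0.0078, 0, 0.214], [0, 0, -0.003], 0.5], [[0.0078, 0, 0.214], [0, 0, -0.003], 0]]}}

```text
t: 6.45
position: [0.4566, -0.4896, 0.0389]
orientation: [0.221, 0.59, 0.739, 0.239]
force: [0.4, 0.2, -0.5]
grip_width: 0.0296
grasp_force: 0.0
```

Call:
{"op": "carry_out", "data": {"steps": [[[0, 0, 0], [0, 0, 0], 0], [[0, 0, 0], [0, 0, 0], 0], [[0, 0, 0], [0, 0, 0], 0], [[0, 0, 0], [0, 0, 0], 0], [[0, 0, 0], [0, 0, 0], 0]]}}

```text
t: 6.95
position: [0.4558, -0.4899, 0.0385]
orientation: [0.22, 0.591, 0.739, 0.239]
force: [-9.8, 0.5, 4.0]
grip_width: 0.0091
grasp_force: 58.9
```

Run:
```python
from h import *
where()
```

```text
t 6.95 abh -39.7 59.2 12.5 rot [-0.002 -0.002 -1.637] F tool [-5.1 -2.1 -9.1] grip 0.0091 58.8689661026001 q [-1.09  0.7   1.55  0.87  0.86 -1.89]
```

Call:
{"op": "carry_out", "data": {"steps": [[[0, 0, 0], [0, 0, 0.02], 0], [[0, 0, 0], [0, 0, 0.042], 0], [[0, 0, 0], [0, 0, 0.064], 0], [[0, 0, 0], [0, 0, 0.086], 0], [[0, 0, 0], [0, 0, 0.108], 0]]}}

```text
t: 7.45
position: [0.4559, -0.49, 0.0386]
orientation: [0.128, 0.804, 0.498, 0.299]
force: [-7.8, -0.5, 3.0]
grip_width: 0.0091
grasp_force: 58.8
```

Call:
{"op": "carry_out", "data": {"steps": [[[0, 0, 0], [0, 0, 0.012], 0], [[0, 0, 0], [0, 0, 0.0226], 0], [[0, 0, 0], [0, 0, 0.0226], 0], [[0, 0, 0], [0, 0, 0.0226], 0], [[0, 0, 0], [0, 0, 0.0226], 0]]}}

```text
t: 7.95
position: [0.4559, -0.49, 0.0386]
orientation: [0.107, 0.836, 0.442, 0.307]
force: [-8.5, -0.1, 2.2]
grip_width: 0.0086
grasp_force: 58.7
```

Run:
```python
from h import *
where()
```

```text
t 7.95 abh -39.5 59.0 12.6 rot [-0.003 -0.001 -0.817] F tool [-5.3 -1.2 -6.9] grip 0.0086 58.74508023262024 q [-1.09  0.7   1.55  0.87  0.86 -1.07]
```

Release, retract 80 mm, and check alignment.

Call:
{"op": "carry_out", "data": {"steps": [[[0, 0, 0], [0, 0, 0], 0.4], [[0, 0, 0], [0, 0, 0], 0.4], [[0, 0, 0], [0, 0, 0], 0.4], [[0, 0, -0.12], [0, 0, 0], 0.4], [[0, 0, -0.28], [0, 0, 0], 0.4]]}}

```text
t: 8.45
position: [0.4057, -0.4956, 0.103]
orientation: [0.104, 0.836, 0.442, 0.308]
force: [-0.1, -0.8, -0.2]
grip_width: 0.0341
grasp_force: 0.0
```

Run:
```python
from h import *
from plant import read_camera
where()
s=read_camera('side');t=read_camera('top');pickle.dump((s,t),open('d.pkl','wb'))
for n,c in(('top',t),('side',s)):
    P,A=panel(c);m=(A[...,0]>-75)&(A[...,0]<-5)&(A[...,1]>30)&(A[...,1]<95)&(A[...,2]>33)&(A[...,2]<44)
    X=A[m][:,:2];w,v=np.linalg.eigh(np.cov(X.T));d=v[:,1];print(n,m.sum(),X.mean(0),'acw',np.arctan(d[1]/d[0]),np.sqrt(w))
    print(cv2.minAreaRect(X.astype('f4')))
a=cv2.resize(s['image'][205:285,225:305],(400,400),interpolation=cv2.INTER_CUBIC)
b=cv2.resize(t['image'][225:285,305:365],(400,400),interpolation=cv2.INTER_CUBIC)
cv2.imwrite('pics/c3.png',np.clip(np.hstack([a,b])[:,:,::-1]*1.6,0,255).astype('u1'))
```

```text
t 8.45 abh -39.7 61.4 94.3 rot [ 0.003  0.    -0.816] F tool [-0.3  0.7  0. ] grip 0.0341 0.0 q [-1.17  0.57  1.59  0.8   0.98 -1.04]
top 96 [-38.13484711  59.02305364] acw 0.8381052927855103 [ 2.9312146  11.00815326]
((-38.695045471191406, 59.46208572387695), (37.192195892333984, 10.472530364990234), 47.10716247558594)
side 123 [-40.07789921  55.10403078] acw 0.8084852146080533 [ 3.07195381 11.38644967]
((-40.00768280029297, 56.96763229370117), (37.10020446777344, 11.056267738342285), 48.973411560058594)
```

View pics/c3.png

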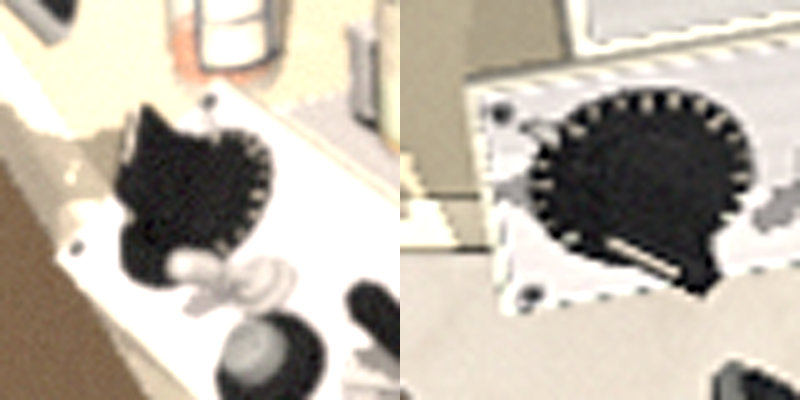

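The bar now points to the upper left, at about 0.82 rad. In the top crop the tab lies at (522–556,124–141), and the plate's edges are at x = 533 and 752 with its top at y = 88. Next I'll compute the tab's angle precisely.

Run:
```python
from h import *
s,t=pickle.load(open('d.pkl','rb'))
def inter(c,u,v,h): # ray with plane h (mm) -> a,b
    o=-c['R'].T@c['t'];d=ray(c,u,v,1.)-o
    n=RZ.apply(N);p0=world(0,0,h);X=o+d*((p0-o)@n)/(d@n)
    p=W2S(X-[0,0,DZ],Q)*1e3-[0,0,52];return np.array([p@U,p[1]])
f=lambda x,y:(305+(x-400)/6.667-.4,225+y/6.667-.4)
L=inter(t,*f(533,180),3);Rr=inter(t,*f(752,165),3);T=inter(t,*f(650,86),3)
print('plate',L,Rr,T)
c0=np.array([T[0]-32.5,(L[1]+Rr[1])/2]);print('centre',c0)
I=t['image'].astype(int).sum(-1)
for p in((522,124),(539,132),(556,141)):
    x=inter(t,*f(*p),4.5)
    for c in(c0,np.array([-38.7,59.5])):
        d=x-c;print(p,x.round(1),np.hypot(*d).round(1),np.arctan2(d[1],d[0]).round(3))
```

```text
plate [-31.61579541  90.25004011] [-39.93257443  28.23810429] [-5.15461201 54.01771256]
centre [-37.65461201  59.2440722 ]
(522, 124) [-9.6 90.8] 42.2 0.843
(522, 124) [-9.6 90.8] 42.7 0.821
(539, 132) [-13.5  86.5] 36.4 0.844
(539, 132) [-13.5  86.5] 36.9 0.818
(556, 141) [-17.7  82.2] 30.4 0.855
(556, 141) [-17.7  82.2] 30.9 0.824
```

Run:
```python
from h import *
where();go(-83,2,80)
```

```text
t 8.55 abh -37.5 57.8 100.2 rot [-0.008 -0.002 -0.819] F tool [0.7 0.1 0. ] grip 0.0343 0.0 q [-1.18  0.56  1.59  0.8   0.98 -1.04]
(-83, 2, 80, 0) [-0.239, 0.0157, 0.0687] [0.0013, 0.0002, 0.1304] mm 75.0 deg 47.0
```

Call:
{"op": "carry_out", "data": {"steps": [[[-0.239, 0.0157, 0.0687], [0.0013, 0, 0.1304], 0], [[-0.239, 0.0157, 0.0687], [0.0013, 0, 0.1304], 0], [[-0.239, 0.0157, 0.0687], [0.0013, 0, 0.1304], 0], [[-0.239, 0.0157, 0.0687], [0.0013, 0, 0.1304], 0], [[-0.239, 0.0157, 0.0687], [0.0013, 0, 0.1304], 0]]}}

```text
t: 9.05
position: [0.3915, -0.5552, 0.0591]
orientation: [-0.018, 0.94, 0.103, 0.323]
force: [-0.7, -0.3, -0.6]
grip_width: -0.0006
grasp_force: 0.0
```

Call:
{"op": "carry_out", "data": {"steps": [[[0, 0, 0], [0, 0, 0.0108], 0], [[0, 0, 0], [0, 0, 0.0108], 0], [[0, 0, 0.05], [0, 0, 0.0108], 0], [[0, 0, 0.05], [0, 0, 0.0108], 0], [[0, 0, 0.05], [0, 0, 0.0108], 0]]}}

```text
t: 9.55
position: [0.4009, -0.5533, 0.0469]
orientation: [-0.029, 0.943, 0.075, 0.322]
force: [0.7, -0.6, -0.5]
grip_width: -0.0002
grasp_force: 0.0
```

Run:
```python
from h import *
where();go(-83,2,27);go(-52,2,27)
```

```text
t 9.55 abh -85.0 5.1 58.6 rot [ 0.007 -0.003 -0.   ] F tool [0.2 0.7 0.8] grip -0.0002 0.0 q [-1.22  0.75  1.44  0.8   0.99 -0.27]
(-83, 2, 27, 0) [0.0072, 0.0111, 0.1055] [-0.0011, 0.0005, 0.0] mm 32.0 deg 0.4
(-52, 2, 27, 0) [0.1104, 0.0111, 0.1051] [-0.0011, 0.0005, 0.0] mm 46.0 deg 0.4
```

Call:
{"op": "carry_out", "data": {"steps": [[[0.004, 0.0111, 0.06], [-0.001, 0, 0], 0], [[0.004, 0.0111, 0.105], [-0.001, 0, 0], 0], [[0.03, 0.0111, 0.105], [-0.001, 0, 0], 0], [[0.055, 0.0111, 0.105], [-0.001, 0, 0], 0], [[0.08, 0.0111, 0.105], [-0.001, 0, 0], 0]]}}

```text
t: 10.05
position: [0.4391, -0.5512, 0.0383]
orientation: [-0.025, 0.943, 0.073, 0.323]
force: [-3.5, -0.2, 0.2]
grip_width: 0.0001
grasp_force: 1.6
```

Call:
{"op": "carry_out", "data": {"steps": [[[0.015, 0, 0], [0, 0, 0], 0], [[0.03, 0, 0], [0, 0, 0], 0], [[0.04, 0, 0], [0, 0, 0], 0], [[0.04, 0, 0], [0, 0, 0], 0], [[0.04, 0, 0], [0, 0, 0], 0]]}}

```text
t: 10.55
position: [0.4478, -0.5497, 0.0448]
orientation: [-0.025, 0.943, 0.073, 0.323]
force: [-4.4, -0.9, -1.9]
grip_width: -0.0002
grasp_force: 2.5
```

Run:
```python
from h import *
from plant import read_camera
where()
s=read_camera('side')
P,A=panel(s)
m=(A[...,0]>-75)&(A[...,0]<-5)&(A[...,1]>-8)&(A[...,1]<14)&(A[...,2]>14)&(A[...,2]<45)
cv2.imwrite('pics/c4.png',np.clip(cv2.resize(s['image'][195:315,215:335],(600,600),interpolation=cv2.INTER_CUBIC)[:,:,::-1]*1.4,0,255).astype('u1'))
```

```text
t 10.55 abh -49.3 1.3 28.1 rot [-0.001 -0.004  0.001] F tool [-4.7  0.2 -1.2] grip -0.0002 2.532246708869934 q [-1.15  0.78  1.39  0.81  0.95 -0.21]
```

View pics/c4.png

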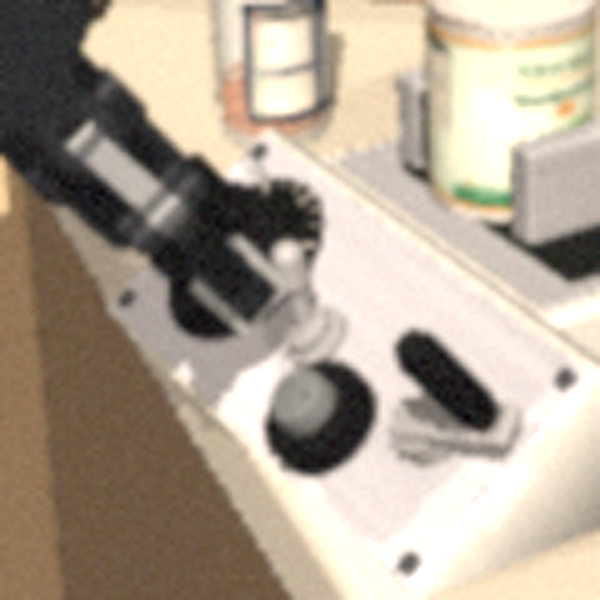

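The bat (tip 290,250; base 315,325) is past mid-swing, with the fingertips against it. I'll push further until the stop shows in the force.

Call:
{"op": "carry_out", "data": {"steps": [[[0.01, 0, 0], [0, 0, 0], 0], [[0.02, 0, 0], [0, 0, 0], 0], [[0.02, 0, 0], [0, 0, 0], 0], [[0.02, 0, 0], [0, 0, 0], 0], [[0.02, 0, 0], [0, 0, 0], 0]]}}

```text
t: 11.1
position: [0.449, -0.5495, 0.0453]
orientation: [-0.026, 0.944, 0.072, 0.32]
force: [-27.8, -5.9, -11.2]
grip_width: -0.0002
grasp_force: 15.0
```

Run:
```python
from h import *
where()
```

```text
t 11.1 abh -48.0 1.4 27.8 rot [-0.    -0.009  0.004] F tool [-29.3   1.5  -8.6] grip -0.0002 14.984120875597 q [-1.14  0.78  1.38  0.8   0.95 -0.2 ]
```

The force jumped to 29 N, so the lever is at its stop. I'll back off and lift.

Call:
{"op": "carry_out", "data": {"steps": [[[-0.05, 0, 0], [0, 0, 0], 0], [[-0.06, 0, 0], [0, 0, 0], 0], [[-0.06, 0, -0.08], [0, 0, 0], 0], [[-0.06, 0, -0.12], [0, 0, 0], 0], [[-0.06, 0.1, -0.12], [0, 0, 0], 0]]}}

```text
t: 11.6
position: [0.4217, -0.5832, 0.0682]
orientation: [-0.025, 0.943, 0.074, 0.323]
force: [0.8, -1.2, 0.0]
grip_width: -0.0004
grasp_force: 0.0
```

Run:
```python
from h import *
from plant import read_camera
s=read_camera('side');where()
P,A=panel(s);I=s['image'].astype(int).sum(-1)
m=(A[...,0]>-75)&(A[...,0]<-5)&(A[...,1]>-10)&(A[...,1]<14)&(A[...,2]>20)&(A[...,2]<45);print('lever',m.sum(),A[m].mean(0),A[m][A[m][:,2].argmax()])
m=(A[...,0]>-85)&(A[...,0]<-40)&(A[...,1]>-55)&(A[...,1]<-10)&(A[...,2]>14)&(A[...,2]<24);print('cap',m.sum(),A[m].mean(0))
go(-61,-32,25)
```

```text
t 11.65 abh -59.5 -32.4 65.9 rot [-0.005 -0.002 -0.   ] F tool [ 0.9  5.1 -0.8] grip 0.0001 0.0 q [-1.2   0.79  1.31  0.77  1.04 -0.19]
lever 74 [-34.74821834  -2.51232241  31.42246036] [-32.34089236   0.9210666   39.54961915]
cap 144 [-63.1004095  -36.31457864  19.62533743]
(-61, -32, 25, 0) [-0.0045, -0.002, 0.1365] [0.0007, 0.0004, 0.0001] mm 41.0 deg 0.3
```

Call:
{"op": "carry_out", "data": {"steps": [[[-0.006, -0.001, 0.06], [0, 0, 0], 0], [[-0.006, -0.001, 0.13], [0, 0, 0], 0], [[-0.006, -0.001, 0.15], [0, 0, 0], 0], [[-0.006, -0.001, 0.165], [0, 0, 0], 0], [[-0.006, -0.001, 0.175], [0, 0, 0], 0]]}}

```text
t: 12.15
position: [0.4496, -0.5786, 0.0261]
orientation: [-0.027, 0.943, 0.075, 0.323]
force: [-68.3, 32.3, 59.2]
grip_width: 0.0
grasp_force: 42.1
```

Run:
```python
from h import *
where()
```

```text
t 12.15 abh -63.0 -27.5 15.0 rot [ 0.003 -0.003 -0.001] F tool [-12.9 -42.5 -85.1] grip 0.0 42.069091284647584 q [-1.16  0.86  1.29  0.8   0.98 -0.21]
```

Call:
{"op": "carry_out", "data": {"steps": [[[0, 0, -0.05], [0, 0, 0], 0], [[0, 0, -0.08], [0, 0, 0], 0], [[0, 0, -0.08], [0, 0, 0], 0], [[0, 0, -0.08], [0, 0, 0], 0], [[0, 0, -0.08], [0, 0, 0], 0]]}}

```text
t: 12.65
position: [0.4379, -0.5807, 0.0416]
orientation: [-0.026, 0.943, 0.073, 0.323]
force: [-0.7, -0.4, -0.2]
grip_width: -0.0002
grasp_force: 0.0
```

Run:
```python
from h import *
from plant import read_camera
where()
s=read_camera('side');t=read_camera('top');pickle.dump((s,t),open('e.pkl','wb'))
for c in(s,t):
    P,A=panel(c);I=c['image'].astype(int).sum(-1)
    m=(A[...,0]>-85)&(A[...,0]<-40)&(A[...,1]>-55)&(A[...,1]<-10)&(A[...,2]>10)&(A[...,2]<26);print('cap',m.sum(),A[m].mean(0),np.percentile(A[m],[5,95],0).round(1))
    h,e=np.histogram(A[m][:,2],16,(10,26));print(h)
a=cv2.resize(s['image'][205:305,225:325],(400,400),interpolation=cv2.INTER_CUBIC)
b=cv2.resize(t['image'][210:290,325:405],(400,400),interpolation=cv2.INTER_CUBIC)
cv2.imwrite('pics/c5.png',np.clip(np.hstack([a,b])[:,:,::-1]*1.5,0,255).astype('u1'))
```

```text
t 12.65 abh -62.8 -27.7 34.5 rot [ 0.001 -0.003  0.001] F tool [-0.7  0.3 -0.3] grip -0.0002 0.0 q [-1.18  0.83  1.31  0.79  1.   -0.2 ]
cap 307 [-63.07256517 -37.8479442   16.04453225] [[-77.2 -48.8  11.3]
 [-49.  -25.2  22.8]]
[10 26 53 59 30 12 10  8  4  7 19 28 31  9  1  0]
cap 180 [-57.56161591 -31.15217804  14.65227363] [[-70.8 -45.7  10.4]
 [-46.9 -16.5  21.6]]
[34 43 22  9  6  3  5  3  9 11 14 17  3  1  0  0]
```

View pics/c5.png

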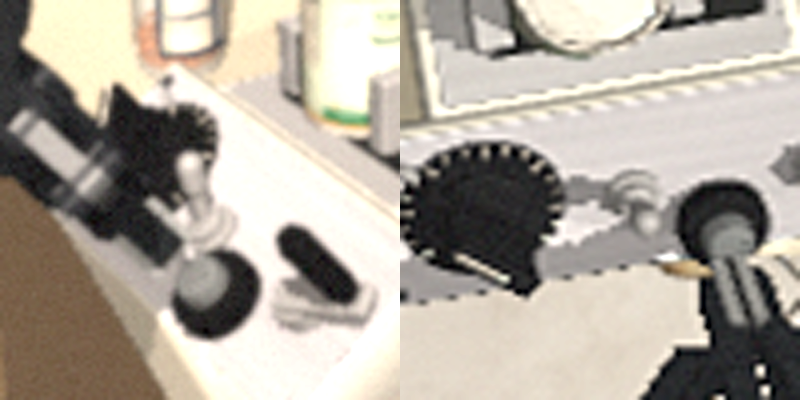

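The cap (crop 205,283 in the side view) sits about 4 mm right of the fingertips. The cap's top reads about h = 21, so h = 15 was already bottomed out. I'll press again, centred and gently.

Call:
{"op": "carry_out", "data": {"steps": [[[0.005, 0.014, 0.02], [0, 0, 0], 0], [[0.005, 0.014, 0.04], [0, 0, 0], 0], [[0.005, 0.014, 0.055], [0, 0, 0], 0], [[0.005, 0.014, 0.063], [0, 0, 0], 0], [[0.005, 0.014, 0.063], [0, 0, 0], 0]]}}

```text
t: 13.25
position: [0.4506, -0.5835, 0.0285]
orientation: [-0.025, 0.943, 0.073, 0.323]
force: [-2.3, 0.8, 4.0]
grip_width: -0.0001
grasp_force: 2.3
```

Run:
```python
from h import *
where()
```

```text
t 13.25 abh -61.3 -32.5 16.8 rot [-0.    -0.003  0.001] F tool [ 0.8 -1.2 -4.4] grip -0.0001 2.3427174612879753 q [-1.16  0.86  1.28  0.79  0.98 -0.2 ]
```

Call:
{"op": "carry_out", "data": {"steps": [[[0, 0, 0.003], [0, 0, 0], 0], [[0, 0, 0.006], [0, 0, 0], 0], [[0, 0, 0.006], [0, 0, 0], 0], [[0, 0, 0.006], [0, 0, 0], 0], [[0, 0, 0.006], [0, 0, 0], 0]]}}

```text
t: 13.75
position: [0.4509, -0.5837, 0.0282]
orientation: [-0.025, 0.943, 0.073, 0.323]
force: [-16.8, 7.2, 15.2]
grip_width: -0.0002
grasp_force: 11.3
```

Run:
```python
from h import *
where()
```

```text
t 13.75 abh -61.2 -32.7 16.4 rot [-0.001 -0.003  0.   ] F tool [ -2.9  -9.7 -21.5] grip -0.0002 11.313363398003276 q [-1.16  0.86  1.28  0.79  0.98 -0.2 ]
```

The button is bottomed, with a firm stop at 21 N. I'll retract.

Call:
{"op": "carry_out", "data": {"steps": [[[0, 0, -0.1], [0, 0, 0], 0], [[0, 0, -0.2], [0, 0, 0], 0], [[0, 0, -0.35], [0, 0, 0], 0], [[0, 0, -0.35], [0, 0, 0], 0], [[0, 0, -0.35], [0, 0, 0], 0]]}}

```text
t: 14.25
position: [0.3879, -0.5935, 0.1105]
orientation: [-0.024, 0.943, 0.073, 0.323]
force: [-0.1, -0.5, -1.6]
grip_width: -0.0001
grasp_force: 0.0
```

Run:
```python
from h import *
from plant import read_camera
where()
s=read_camera('side');t=read_camera('top')
for n,c in(('top',t),('side',s)):
    P,A=panel(c)
    m=(A[...,0]>-75)&(A[...,0]<-5)&(A[...,1]>30)&(A[...,1]<95)&(A[...,2]>33)&(A[...,2]<44)
    r=cv2.minAreaRect(A[m][:,:2].astype('f4'));print(n,'bar',r)
    m=(A[...,0]>-75)&(A[...,0]<-5)&(A[...,1]>-10)&(A[...,1]<14)&(A[...,2]>20)&(A[...,2]<45);print('lever',A[m].mean(0))
    P=P*1e3;m=(abs(P[...,2]-124)<5)&(P[...,0]>5)&(P[...,0]<85)&(abs(P[...,1])<60);print('tin',np.median(P[m],0))
    m=(abs(P[...,2]-86)<3)&(P[...,0]>5)&(P[...,0]<80)&(abs(P[...,1])<75);y=P[m][:,1];print('jaw',np.percentile(y[y<10],[2,50,98]))
```

```text
t 14.25 abh -60.9 -32.7 120.4 rot [-0.002 -0.003  0.001] F tool [-1.1  0.5  1.1] grip -0.0001 0.0 q [-1.26  0.72  1.32  0.74  1.11 -0.18]
top bar ((-38.911537170410156, 58.499000549316406), (38.664466857910156, 10.60666275024414), 43.010616302490234)
lever [-30.39572475   1.73574201  31.48211586]
tin [ 46.42550728  11.45235482 120.52348624]
jaw [-28.69007998 -24.1629515  -18.60716626]
side bar ((-39.71428298950195, 56.88307189941406), (37.945960998535156, 11.886765480041504), 47.601036071777344)
lever [-34.75202294  -2.4654963   31.12105281]
tin [ 45.47978537  10.51358827 121.34255317]
jaw [-30.84231043 -20.9250936    6.8309749 ]
```

Run:
```python
from h import *
from plant import read_camera
for n in('top','side')*2:
    A=panel(read_camera(n))[1];m=(A[...,0]>-75)&(A[...,0]<-5)&(A[...,1]>30)&(A[...,1]<95)&(A[...,2]>33)&(A[...,2]<44)
    w,v=np.linalg.eigh(np.cov(A[m][:,:2].T));d=v[:,1];print(n,np.arctan(d[1]/d[0]))
```

```text
top 0.803335451261543
side 0.7877112636543917
top 0.8025613778851601
side 0.786497969158816
```

```bash
python3 -c "
from plant import *
print(finish_job())"
```

```text
the job is handed in; nothing more can be done
None
```

I carried out all four steps in order and handed the job in at about 14.5 s. The tin is clamped, the dial is within about 0.06 rad of the tab by camera (limit 0.12), the lever is up against its stop, and the start button was pressed fully in and let go. The first button press was off-centre and reached about 96 N at the wrist (limit 120 N), so I repeated it gently, and no verdict was returned.

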